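# Press the square cover home on a lamp foot

## Task

The square aluminium lamp cover with the round hole in its end lies on its side: stand it upright, open mouth down, on the cork pad and let go of it. Then take it again squarely from above, slide it over the stem of the lamp foot, and press it down, pushing the stiff collar inside down with it, until its rim sits fully home on the steel foot plate with no gap all round; let go. The collar may only be pushed down by the cover, and everything else on the bench stays where it is.

Things in the scene. Friction and masses are not known exactly. Their poses are not given: they have to be found in the camera images.
- cover: square aluminium cover, 56 x 56 mm, 80 mm long, walls 3 mm (inside 50 x 50), one end open (mouth), the other a 4 mm plate with a 20 mm round hole; 0.13-0.25 kg. Starts lying, mouth roughly away from the robot. Origin: centre of the side it lies on; x runs along its length to the mouth (straight down once it stands mouth down), z from that side through the cover's centre (28 mm).
- cover_mouth (a point): centre of the cover's open mouth, in the plane of its rim (axes as cover). The mouth goes over stem, collar and white block, so the cover's sides must be parallel to the block's, any of the four ways
- cover_top (a point): centre of the hole, on the outer face of the cover's holed end (axes as cover)
- foot: lamp foot, fixed: steel disc, diameter 150, 14 mm thick; on it a white block 45 x 45 mm, its top at 44 mm, sides along the foot's x and y; above it an upright stem, diameter 14, tapered tip at 115 mm, carrying a black round collar, diameter 42, 12 mm thick, top at 104 mm when unpushed. Origin: centre of the disc's underside, z up.
- foot_seat (a point): centre of the foot plate's upper face, 14 mm above the bench: where the centre of the cover's mouth must end (axes as foot)
- stem_tip (a point): tip of the stem, 115 mm above the bench; it stands 21 mm out of the seated cover's end
- collar (a joint): how far the collar is pushed down the stem, m: 0 to 0.003 at the start, 0.014 with the cover fully home (stop at 0.017). Stiff: about 12 N, and it stays where pushed. The cover's end plate first lands on it with the rim still 11 to 14 mm above the foot plate.
- pad: cork pad, 140 x 140 mm, 6 mm thick, fixed flat to the bench; origin at the centre of its underside, z up
- channel: bystander: open aluminium square tube, 130 x 40 x 40 mm, lying; origin at the centre of its underside. Leave it where it is.
- disc: bystander: flat steel disc without a stem, diameter 100, 12 mm thick; origin at the centre of its underside. Leave it where it is.
- driver: bystander: screwdriver lying on the bench; leave it where it is.
- spanner: bystander: steel spanner lying on the bench; leave it where it is.
- tin: bystander: closed grey tin, diameter 60, 80 mm tall, standing; leave it where it is.
There are look-alikes about, which are no part of the job. Leave any green or red look-alike of the cover alone.

How it is judged:
On the way:
1. the cover stands upright, mouth down, on the cork pad, and is let go (angle between cover's own x axis and vertical above 3.04 rad and z of cover_mouth in the frame of pad below 0.009 m and x of cover_mouth in the frame of pad between -0.06 and 0.06 m and y of cover_mouth in the frame of pad between -0.06 and 0.06 m and contact force between the fingers and cover below 0.05 N), for 0.3 s.
At the end, for the whole second after the job is handed in: The cover sits upright, mouth down, over the stem, within 6 mm of the foot's axis and 3.5 degrees of vertical, its rim less than 2.5 mm from the foot plate, the collar pushed down by at least 11.5 mm; it is at rest and released (value of joint collar above 0.0115 m and z of cover_mouth in the frame of foot_seat below 0.0025 m and horizontal distance between each of cover_mouth, cover_top and foot_seat below 0.006 m and angle between cover's own x axis and vertical above 3.08 rad and linear speed of cover below 0.01 m/s and contact force between the fingers and cover below 0.05 N); the robot touches nothing.
It fails at once if the collar is pushed down without the cover on it (value of joint collar above 0.007 m and horizontal distance between cover_top and foot_seat above 0.03 m).
It fails at once if a bystander is moved by more than 30 mm (distance of any of channel, disc, driver, spanner, tin from where it was at the start of the episode above 0.03 m).
It also fails if it takes over 59 s, if anything falls off the work surface, if the arm or the gripper's body presses on something with over 40 N, if the wrist force passes 120 N, or if a joint passes its speed limit or range.

## Robot

A 6-joint arm with a two-finger parallel gripper is mounted at the origin on the work surface. World frame = base frame: x ahead of the robot, y to its left, z up, the work surface at z = 0. Lengths are in m, angles in rad, forces in N, time in s.
With the tool pointing down it reaches from about 0.25 to 0.775 m from the base axis. Payload 4 kg.
Tool frame: the origin (TCP) lies at the very end of the fingers, on their centre line; the grasp point (between the pads) lies 19 mm behind it (robot.hold_point_z is the distance from the TCP to the grasp point, in m); z points along the fingers, y is the line along which they close (so a half turn about z gives the same grasp; the last joint's range is limited). The gripper opens to 94 mm and grips with 3 to 60 N. Pads are 16 mm wide; open, the fingers measure 119 mm over their backs; the gripper's body (75 mm by 177 mm) begins 78 mm behind the grasp point.
Start: joints at [1.2, 0.087, 1.371, -0, 1.684, -0.103], TCP at [0.146, 0.53, 0.183] pointing down, gripper open.
Joint ranges: [-3.1, 3.1], [-0.76, 2.03], [0.27, 2.55], [-1.08, 4.22], [0.17, 2.65], [-2.57, 2.57]. Speed limits (rad/s): [2.79, 2.79, 3.14, 3.14, 3.14, 3.14].

## Interface

Orientations are given as [roll, pitch, yaw] about the fixed x, y, z axes, in that order (R = Rz(yaw) Ry(pitch) Rx(roll)).
In Python, from bench import robot gives the robot as it stands.
- The arm moves only by the tool carry_out, never from a script. Its argument "steps" is a list of rows, each a list of 3 entries, a list of its own where there are three numbers: the shift along the tool's x, y, z in m, then the turn about the tool's z in units of 10 degrees (1.0 is 10 degrees), then the closure, from -1 (fully open) to 1 (shut). In form: [[[tx, ty, tz], roll, jaw], ...]. A call has 1 to 10 rows; each row is the pose to reach, as a shift and turn from the pose commanded when the call began, along the tool's axes at that moment; what a row does not reach only later rows make up. A row lasts 1/8 s, in which the tool goes at most 62.5 mm and 10.7 degrees, less where a joint would pass 70% of its speed; a pose out of reach is approached as far as the arm can. A call with a gripper value outside its range is refused whole. The fingers move at their own pace and stop on an object; the grip force is fixed at half the most. Time passes only in rows, so rows that repeat a pose let the fingers close. It gives the time, the measured TCP pose, the force, the opening and the grip force at its end, in the units of the state.
- robot.get_obs(): the state, without advancing time (a new reading comes with each control period).
- robot.snapshot(name): name is "side" or "top" or "wrist"; returns a dict with "image" (400x640x3 uint8, red, green, blue), "z_map" (400x640 float32, m along the optical axis (not along the pixel's ray), 0 where there is no reading), "mtx" (3x3 intrinsics, pixels), "D" ([k1, k2, p1, p2, k3] as OpenCV has them; the pictures are not rectified), "R" (3x3) and "t" (3): a world point X has camera coordinates R X + t. Camera axes: x right, y down, z forward; pixel columns grow to the right and rows downward; lengths in m; the calibration is good to about 2 mm. A picture is of the moment at which its call begins.
- robot.close_job(): hands the job in; it is judged then, once.
The state is a dict: "time": time; "joint_positions": joint angles; "qvel": joint speeds; "joint_torque": joint torques, N m; "tool_pos": TCP position; "ee_rot": TCP orientation; "wrist_force": force on the tool from outside, world axes, zero at the start; "wrist_torque": the same for the moment, N m; "width": finger opening in m; "finger_force": force on a finger pad.
Only numpy, scipy, OpenCV 4.12 (cv2) and the standard library are available. Lean on these libraries where they do the work, as an engineer would, in place of code of your own. Each camera call takes 0.05 s, during which the arm holds its last target. There are 200 camera calls.

## Working session

There is one attempt and no reset: what is moved stays moved. The work goes in short steps, Python scripts to look and compute and a tool call to move; the robot and the scene stay as the last step left them, time stands still between calls to the robot, and variables do not carry over. Pictures are saved under pics/ and viewed, at most 10 in all, crops included, and the job is handed in when it is done.

Besides the shell and the picture viewer there is one more tool, called after "Emit:" by a JSON object that holds its "api" and its "payload", one argument or row to a line. carry_out: Moves the arm, as the interface text tells. Its arguments: {"type":"object","properties":{"steps":{"type":"array","items":{"type":"array"}}},"required":["steps"]}

```bash
mkdir -p pics; cat > h.py <<'E'
from bench import robot
import numpy as np, cv2
def snap(n,f=None):
    s=robot.snapshot(n)
    if f: cv2.imwrite(f,s["image"][:,:,::-1])
    return s
def cloud(s):
    z=s["z_map"]; v,u=np.mgrid[0:400,0:640]
    p=cv2.undistortPoints(np.stack([u,v],-1).reshape(-1,1,2).astype(np.float64),s["mtx"],s["D"]).reshape(400,640,2)
    X=np.dstack([p*z[...,None],z])
    W=(X-s["t"])@s["R"]
    W[z<=0]=np.nan
    return W
E
python3 - <<'E'
from h import *
print({k:np.round(v,3) for k,v in robot.get_obs().items()})
for n in("side","top"):
    s=snap(n,f"pics/{n}0.png"); print(n,s["mtx"][0],(-s["R"].T@s["t"]).round(3),s["R"][2].round(2))
    np.save(n+"0.npy",cloud(s))
a=np.vstack([cv2.imread("pics/top0.png"),cv2.imread("pics/side0.png")])
cv2.imwrite("pics/both.png",cv2.resize(a,(480,600)))
E
```

```text
{'time': np.float64(0.0), 'joint_positions': array([ 1.2  ,  0.088,  1.372, -0.   ,  1.684, -0.103]), 'qvel': array([ 0.   ,  0.001,  0.001, -0.001, -0.001,  0.   ]), 'joint_torque': array([-1.0000e-03, -3.4020e+01, -3.0242e+01,  7.2000e-02,  3.3000e-02,
       -0.0000e+00]), 'tool_pos': array([0.145, 0.53 , 0.181]), 'ee_rot': array([-3.139, -0.   ,  2.874]), 'wrist_force': array([-0.532, -0.146, -0.401]), 'wrist_torque': array([ 0.003,  0.07 , -0.032]), 'finger_force': np.float64(0.0), 'width': np.float64(0.094)}
side [363.24840425   0.         313.64906368] [0.236 0.538 0.621] [ 0.41 -0.66 -0.63]
top [361.07262132   0.         318.76910283] [ 0.501 -0.018  0.931] [ 0.08  0.03 -1.  ]
```

View pics/top0.png

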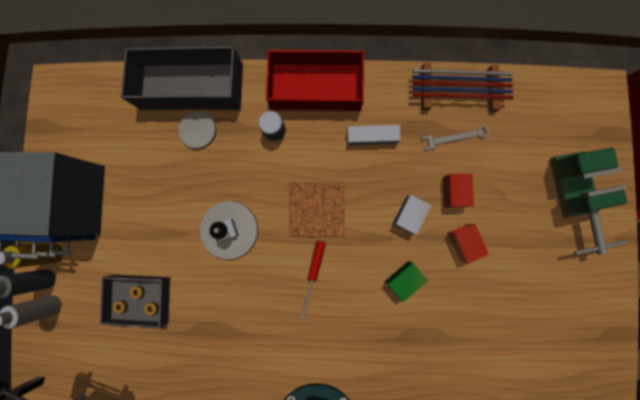

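View pics/side0.png

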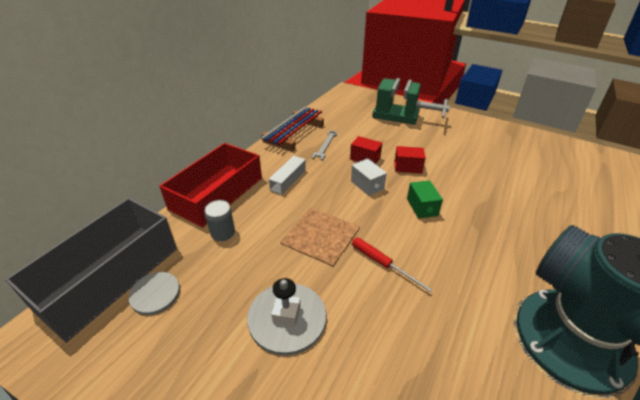

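The top view shows the silver candidates: a box at (412,215) and a longer tube at (374,134), which is the channel. The red boxes at (459,190) and (468,243) and the green one at (406,281) are look-alikes. The box at (412,215) fits because it is silver, about 56x80, and its holed end faces the robot (side view 369,177). The foot is at (229,230) and the pad at (317,209). I'll measure these and confirm with one crop.

```bash
python3 - <<'E'
from h import *
T=np.load("top0.npy");S=np.load("side0.npy")
it=cv2.imread("pics/top0.png");is_=cv2.imread("pics/side0.png")
def rect(P,lab):
    c,sz,a=cv2.minAreaRect((P[:,:2]*1000).astype(np.float32)); print(lab,len(P),np.round(c,1),np.round(sz,1),round(a,2),"zmed",np.round(np.median(P[:,2])*1000,1))
def box(W,b,zl,zh):
    w=W[b[1]:b[3],b[0]:b[2]].reshape(-1,3); return w[(w[:,2]>zl)&(w[:,2]<zh)]
rect(box(T,(385,185,440,245),.045,.07),"cover top T")
rect(box(S,(340,150,395,205),.045,.07),"cover top S")
rect(box(T,(385,185,440,245),.012,.07),"cover all T")
hsv=cv2.cvtColor(it,cv2.COLOR_BGR2HSV)
print(hsv[209,317],hsv[180,250])
rect(box(T,(195,195,262,265),.008,.02),"plate T")
rect(box(S,(240,270,335,360),.008,.02),"plate S")
rect(box(T,(195,195,262,265),.036,.05),"block T")
rect(box(S,(240,270,335,360),.038,.048),"block S")
rect(box(S,(240,270,335,360),.024,.048),"block S all")
rect(box(T,(195,195,262,265),.09,.125),"collar T")
rect(box(S,(240,250,335,360),.09,.125),"collar S")
rect(box(T,(280,175,352,243),.004,.01),"pad T")
rect(box(S,(275,200,365,270),.004,.01),"pad S")
a=cv2.resize(is_[145:210,335:400],(400,400),interpolation=cv2.INTER_CUBIC)
b=cv2.resize(is_[270:350,245:325],(400,400),interpolation=cv2.INTER_CUBIC)
cv2.imwrite("pics/crop.png",np.hstack([a,b]))
E
```

```text
cover top T 800 [ 532.5 -223.8] [56.9 81.3] 63.78 zmed 56.6
cover top S 501 [ 547.8 -251.2] [ 87.8 157.8] 32.9 zmed 54.9
cover all T 897 [ 532.4 -223.7] [57.  81.6] 64.0 zmed 56.3
[ 12 163 122] [ 15 155 130]
plate T 2179 [484.2 238.8] [148.4 147.7] 1.3 zmed 14.9
plate S 3377 [482.4 237.8] [146.8 145.4] 41.53 zmed 14.1
block T 178 [484.5 237.1] [45.5 46.4] 19.86 zmed 44.8
block S 447 [484.8 236.8] [45.4 46.6] 21.21 zmed 43.8
block S all 572 [484.8 236.8] [45.4 46.8] 20.91 zmed 43.4
collar T 264 [484.2 237.5] [40.  41.5] 8.79 zmed 102.5
collar S 420 [484.2 237.5] [40.2 39.8] 33.32 zmed 101.9
pad T 2814 [544.   15.1] [171.8 183.5] 1.63 zmed 6.8
pad S 2245 [515.2  31.5] [193.4 179.6] 1.39 zmed 5.5
```

View pics/crop.png

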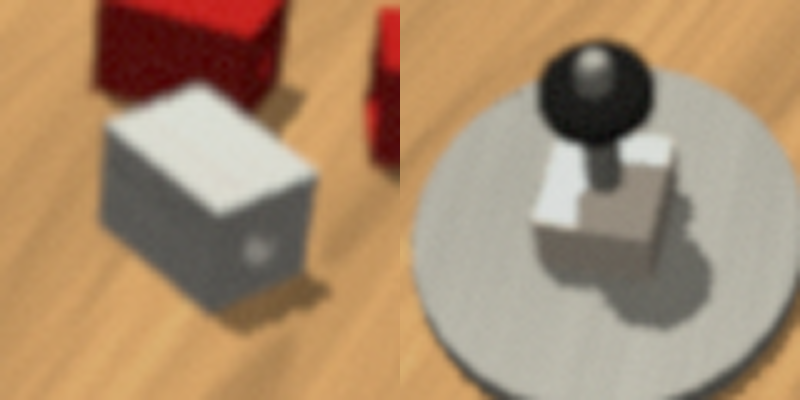

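The crop confirms it: a silver cover with its hole in the end facing the robot, so the mouth points along -26°, away from the robot. Measured sizes are 57x81 with the top at 56 mm, which agrees with the description. The foot crop shows the stem, the collar and the white block. The block's angle is about 20.5°, with its centre at (484,237).

Plan: grip near the holed end, lift, and let the mouth swing down.

```bash
cat >> h.py <<'E'
def go(x,y,z,yawdeg,off=(0,0,0)):
    """shift in tool axes from measured pose (minus tracking offset) to target"""
    o=robot.get_obs(); from scipy.spatial.transform import Rotation as Ro
    R=Ro.from_euler("xyz",o["ee_rot"]).as_matrix()
    p=R.T@(np.array([x,y,z])-o["tool_pos"]-off)
    t=(np.degrees(o["ee_rot"][2])-yawdeg+90)%180-90
    print("t",o["time"].round(2),"pos",o["tool_pos"].round(4),"rpy",np.degrees(o["ee_rot"]).round(1),"w",o["width"].round(4),"-> shift",p.round(4),"turn",round(t/10,3),"F",o["wrist_force"].round(1))
E
python3 - <<'E'
from h import *
go(.5065,-.211,.17,153.8)
T=np.load("top0.npy")
for u,v in((290,182),(344,182),(344,237),(290,237),(317,209)): print(T[v,u].round(3))
E
```

```text
Traceback (most recent call last):
  File "h.py", line 20, in go
    print("t",o["time"].round(2),"pos",o["tool_pos"].round(4),"rpy",np.degrees(o["ee_rot"]).round(1),"w",o["width"].round(4),"-> shift",p.round(4),"turn",round(t/10,3),"F",o["wrist_force"].round(1))
              ^^^^^^^^^^^^^^^
AttributeError: 'float' object has no attribute 'round'
```

```bash
sed -i 's/o\["time"\].round(2)/round(o["time"],2)/; s/o\["width"\].round(4)/round(float(o["width"]),4)/' h.py
python3 - <<'E'
from h import *
go(.5065,-.211,.17,153.8)
T=np.load("top0.npy")
for u,v in((290,182),(344,182),(344,237),(290,237),(317,209)): print(T[v,u].round(3))
E
```

```text
t 0.1 pos [0.1454 0.5299 0.1815] rpy [-179.9   -0.   164.7] w 0.0937 -> shift [-0.5443 -0.6189  0.0125] turn 1.086 F [-0.1  0.1  0.5]
[0.611 0.083 0.006]
[ 0.614 -0.057 -0.   ]
[ 0.473 -0.059  0.001]
[0.469 0.079 0.   ]
[0.543 0.011 0.005]
```

Emit:
{"api": "carry_out", "payload": {
  "steps": [
    [[-0.544,-0.619,0.012],1.09,-1],
    [[-0.544,-0.619,0.012],1.09,-1],
    [[-0.544,-0.619,0.012],1.09,-1],
    [[-0.544,-0.619,0.012],1.09,-1],
    [[-0.544,-0.619,0.012],1.09,-1],
    [[-0.544,-0.619,0.012],1.09,-1],
    [[-0.544,-0.619,0.012],1.09,-1],
    [[-0.544,-0.619,0.012],1.09,-1],
    [[-0.544,-0.619,0.012],1.09,-1],
    [[-0.544,-0.619,0.012],1.09,-1]
  ]
}}

```text
time: 1.35
tool_pos: [0.4195, -0.0334, 0.1731]
ee_rot: [3.141, 0.0, 2.683]
wrist_force: [1.5, 0.8, -0.6]
width: 0.0937
finger_force: 0.0
```

```bash
python3 - <<'E'
from h import *
go(.5065,-.211,.17,153.8)
E
```

```text
t 1.35 pos [ 0.4195 -0.0334  0.1731] rpy [180.    0.  153.7] w 0.0937 -> shift [-0.1566 -0.1207  0.0031] turn -0.008 F [ 1.5  0.8 -0.6]
```

Emit:
{"api": "carry_out", "payload": {
  "steps": [
    [[-0.14,-0.12,0.0],0,-1],
    [[-0.14,-0.12,0.0],0,-1],
    [[-0.14,-0.12,0.0],0,-1],
    [[-0.14,-0.12,0.0],0,-1],
    [[-0.14,-0.12,0.0],0,-1],
    [[-0.14,-0.12,0.0],0,-1]
  ]
}}

```text
time: 2.1
tool_pos: [0.4914, -0.1996, 0.1737]
ee_rot: [3.141, 0.0, 2.685]
wrist_force: [-0.8, -0.3, 0.7]
width: 0.094
finger_force: 0.0
```

```bash
python3 - <<'E'
from h import *
s=snap("top"); W=cloud(s)
w=W[185:245,385:440].reshape(-1,3); w=w[(w[:,2]>.045)&(w[:,2]<.065)]; print(len(w))
go(.5065,-.211,.01,153.8)
E
```

```text
365
t 2.15 pos [ 0.4915 -0.1995  0.1739] rpy [180.    0.  153.9] w 0.0939 -> shift [-0.0184 -0.0037  0.1639] turn 0.006 F [0.8 0.1 0.1]
```

Emit:
{"api": "carry_out", "payload": {
  "steps": [
    [[-0.018,-0.004,0.05],0,-1],
    [[-0.018,-0.004,0.1],0,-1],
    [[-0.018,-0.004,0.14],0,-1],
    [[-0.018,-0.004,0.162],0,-1],
    [[-0.018,-0.004,0.162],0,-1],
    [[-0.018,-0.004,0.162],0,1],
    [[-0.018,-0.004,0.162],0,1],
    [[-0.018,-0.004,0.162],0,1],
    [[-0.018,-0.004,0.162],0,1],
    [[-0.018,-0.004,0.162],0,1]
  ]
}}

```text
time: 3.4
tool_pos: [0.5064, -0.2126, 0.0119]
ee_rot: [3.141, 0.001, 2.684]
wrist_force: [0.3, 0.1, 2.2]
width: 0.0558
finger_force: 30.0
```

```bash
python3 - <<'E'
from h import *
go(.5065,-.211,.01,153.8)
E
```

```text
t 3.4 pos [ 0.5064 -0.2126  0.0119] rpy [180.    0.  153.8] w 0.0558 -> shift [0.0006 0.0014 0.0019] turn -0.005 F [0.3 0.1 2.2]
```

Gripped: width 55.8 mm, force 30 N. Now a lift of 100 mm, then a look.

Emit:
{"api": "carry_out", "payload": {
  "steps": [
    [[0,0,-0.02],0,1],
    [[0,0,-0.05],0,1],
    [[0,0,-0.08],0,1],
    [[0,0,-0.1],0,1],
    [[0,0,-0.1],0,1],
    [[0,0,-0.1],0,1],
    [[0,0,-0.1],0,1]
  ]
}}

```text
time: 4.28
tool_pos: [0.5051, -0.212, 0.1094]
ee_rot: [3.141, -0.003, 2.684]
wrist_force: [-1.6, 0.4, -2.2]
width: 0.0555
finger_force: 30.0
```

```bash
python3 - <<'E'
from h import *
s=snap("side","pics/side1.png")
a=cv2.imread("pics/side1.png")[60:260,270:470]; cv2.imwrite("pics/s1c.png",cv2.resize(a,(500,500)))
E
```

```text
(no output)
```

View pics/s1c.png

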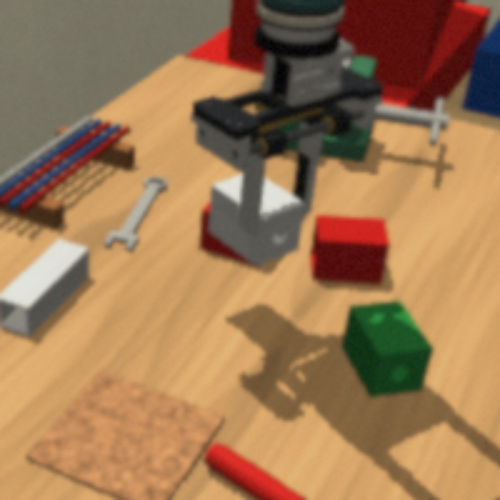

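The crop shows the cover held in the gripper, with the hole at (280,238) still facing the robot and only a slight tilt. I'll measure the tilt from depth.

```bash
cat >> h.py <<'E'
def tilt(yaw=153.8,n="side",save=None):
    s=snap(n,save); W=cloud(s); o=robot.get_obs(); p=o["tool_pos"]
    a=np.radians(yaw); m=-np.array([np.cos(a),np.sin(a)]); l=np.array([-m[1],m[0]])
    h=p+[0,0,.019]; d=W-h
    U=d[...,:2]@m; L=d[...,:2]@l; Z=d[...,2]
    hsv=cv2.cvtColor(s["image"],cv2.COLOR_RGB2HSV)
    k=(np.abs(L)<.034)&(np.hypot(U,Z)<.09)&(hsv[...,1]<70)&(W[...,2]>.01)
    return U[k]*1e3,L[k]*1e3,Z[k]*1e3,h
E
python3 - <<'E'
from h import *
for n in("side","top"):
    U,L,Z,h=tilt(n=n)
    k=(np.abs(L)<22)
    u,z=U[k],Z[k]; print(n,len(u),h.round(3))
    for b in range(-50,90,8):
        q=(u>b)&(u<b+8)
        if q.sum()>3: print(b,q.sum(),np.percentile(z[q],[5,50,95]).round(1))
E
```

```text
side 381 [ 0.505 -0.212  0.129]
-18 205 [-25.8   2.9  23.8]
-10 40 [-13.3  24.1  25.9]
-2 25 [23.2 24.4 26. ]
6 21 [-27.8  24.3  25.5]
14 16 [-28.   24.1  25.6]
22 12 [23.3 24.2 25.4]
30 8 [23.4 24.  25. ]
38 9 [22.5 24.3 25.1]
46 13 [23.2 24.5 25.5]
54 16 [23.4 24.1 25.5]
62 16 [22.5 24.  25.2]
top 190 [ 0.506 -0.212  0.129]
-2 17 [22.9 24.9 26.9]
6 15 [23.6 25.2 27.3]
14 14 [23.3 25.2 27. ]
22 13 [22.2 24.2 26.1]
30 4 [25.3 25.8 27.4]
38 5 [24.8 25.4 26.9]
46 32 [23.1 25.2 26.9]
54 50 [23.4 25.2 27.4]
62 40 [22.3 25.  26.6]
```

Depth says there is no tilt, so pad friction holds the cover level. The grip is 3 mm above the axis and 11 mm from the holed end. I'll pivot it with its lower rim edge (C) against the fixed cork pad's +y edge, moving along an arc about C.

```bash
python3 - <<'E'
from h import *
go(.575,.163,.11,90)
T=np.load("top0.npy")
# refine pad +y edge: height profile at x~.575, 
q=T[170:245,262:320].reshape(-1,3); q=q[(abs(q[:,0]-.575)<.03)]
for b in np.arange(.06,.11,.005):
    k=abs(q[:,1]-b)<.0025; print(round(b,3),k.sum(),np.mean(q[k,2]).round(4))
im=cv2.imread("pics/top0.png"); print([(u,im[196,u].tolist(),T[196,u].round(3).tolist()) for u in range(284,297)])
E
```

```text
t 4.42 pos [ 0.5056 -0.2123  0.1103] rpy [ 1.800e+02 -1.000e-01  1.538e+02] w 0.0555 -> shift [0.1037 0.3673 0.0006] turn 6.376 F [-0.6  0.5 -1. ]
0.06 45 0.0065
0.065 46 0.0068
0.07 46 0.007
0.075 46 0.0067
0.08 45 0.0071
0.085 36 0.0042
0.09 45 0.0008
0.095 42 0.0008
0.1 44 0.001
0.105 43 0.0005
[(284, [51, 92, 132], [0.575, 0.098, 0.002]), (285, [51, 91, 132], [0.575, 0.095, 0.001]), (286, [51, 91, 132], [0.575, 0.093, 0.001]), (287, [51, 91, 131], [0.575, 0.09, 0.002]), (288, [49, 86, 126], [0.575, 0.087, 0.002]), (289, [44, 78, 118], [0.575, 0.084, 0.005]), (290, [45, 79, 124], [0.575, 0.081, 0.007]), (291, [48, 83, 132], [0.575, 0.079, 0.009]), (292, [49, 84, 134], [0.575, 0.076, 0.008]), (293, [47, 82, 133], [0.575, 0.074, 0.005]), (294, [47, 81, 131], [0.575, 0.071, 0.006]), (295, [48, 83, 132], [0.575, 0.069, 0.007]), (296, [49, 85, 134], [0.575, 0.066, 0.006])]
```

Emit:
{"api": "carry_out", "payload": {
  "steps": [
    [[0.104,0.367,0],6.38,1],
    [[0.104,0.367,0],6.38,1],
    [[0.104,0.367,0],6.38,1],
    [[0.104,0.367,0],6.38,1],
    [[0.104,0.367,0],6.38,1],
    [[0.104,0.367,0],6.38,1],
    [[0.104,0.367,0],6.38,1],
    [[0.104,0.367,0],6.38,1],
    [[0.104,0.367,0],6.38,1],
    [[0.104,0.367,0],6.38,1]
  ]
}}

```text
time: 5.68
tool_pos: [0.575, 0.1613, 0.1113]
ee_rot: [-3.141, 0.0, 1.569]
wrist_force: [0.1, -0.2, -1.5]
width: 0.0557
finger_force: 30.0
```

```bash
python3 - <<'E'
from h import *
U,L,Z,h=tilt(90)
k=(abs(L)<20)&(Z>15); print(np.polyfit(U[k],Z[k],1),U[k].max())
go(.575,.162,.0135,90)
E
```

```text
[ 0.06205157 23.23749557] 40.531930542753585
t 5.72 pos [0.5751 0.1613 0.1114] rpy [-180.     0.    89.9] w 0.0557 -> shift [ 0.0007 -0.0001  0.0979] turn -0.014 F [-0.   0.2 -2.1]
```

Emit:
{"api": "carry_out", "payload": {
  "steps": [
    [[0,0,0.05],0,1],
    [[0,0,0.09],0,1],
    [[0,0,0.098],0,1],
    [[0,0,0.098],0,1],
    [[-0.004,0,0.098],0,1],
    [[-0.007,0,0.098],0,1],
    [[-0.009,0,0.098],0,1],
    [[-0.011,0,0.098],0,1]
  ]
}}

```text
time: 6.72
tool_pos: [0.5753, 0.1524, 0.0139]
ee_rot: [3.141, -0.002, 1.57]
wrist_force: [-0.1, 3.1, 0.2]
width: 0.0557
finger_force: 30.0
```

Emit:
{"api": "carry_out", "payload": {
  "steps": [
    [[-0.002,0,0],0,1],
    [[-0.004,0,-0.001],0,1],
    [[-0.006,0,-0.003],0,1],
    [[-0.008,0,-0.005],0,1]
  ]
}}

```text
time: 7.22
tool_pos: [0.5753, 0.1472, 0.0191]
ee_rot: [3.14, -0.006, 1.572]
wrist_force: [0.8, 8.1, -0.5]
width: 0.0556
finger_force: 30.0
```

```bash
python3 - <<'E'
from h import *
U,L,Z,h=tilt(90)
k=(abs(L)<20)&(Z>15)&(U>-5); print(np.polyfit(U[k],Z[k],1),U[k].max())
go(.575,.162,.0135,90)
E
```

```text
[-0.1290736  25.25448738] 57.84141439945653
t 7.28 pos [0.5754 0.1469 0.0194] rpy [179.9  -0.3  90. ] w 0.0559 -> shift [ 0.0151 -0.0004  0.006 ] turn 0.003 F [-1.   7.   0.7]
```

It's rotating, about 7° now. I'll continue along the arc.

Emit:
{"api": "carry_out", "payload": {
  "steps": [
    [[-0.0015,0,-0.002],0,1],
    [[-0.003,0,-0.0045],0,1],
    [[-0.005,0,-0.007],0,1],
    [[-0.007,0,-0.0095],0,1],
    [[-0.009,0,-0.012],0,1],
    [[-0.0115,0,-0.0145],0,1],
    [[-0.014,0,-0.017],0,1],
    [[-0.0165,0,-0.019],0,1]
  ]
}}

```text
time: 8.28
tool_pos: [0.5747, 0.1261, 0.0374]
ee_rot: [-3.141, 0.002, 1.57]
wrist_force: [0.4, 0.5, -2.4]
width: 0.0554
finger_force: 30.0
```

```bash
python3 - <<'E'
from h import *
U,L,Z,h=tilt(90)
k=(abs(L)<20)&(Z>5)&(U>0); print(np.polyfit(U[k],Z[k],1),U[k].max())
go(.575,.162,.0135,90)
E
```

```text
[-0.34004475 23.21447009] 58.024084710763965
t 8.32 pos [0.5751 0.125  0.0378] rpy [180.    0.2  89.9] w 0.0555 -> shift [ 0.0371 -0.0001  0.0242] turn -0.008 F [ 0.5 -0.8 -1.3]
```

The rim hopped onto the pad at about 19° of tilt, and the force fell to zero. I'll back off, re-engage the edge lower down, and continue in finer steps.

Emit:
{"api": "carry_out", "payload": {
  "steps": [
    [[0,0,-0.01],0,1],
    [[0.012,0,-0.01],0,1],
    [[0.022,0,-0.01],0,1],
    [[0.022,0,-0.003],0,1],
    [[0.022,0,0.004],0,1],
    [[0.022,0,0.004],0,1],
    [[0.018,0,0.004],0,1],
    [[0.015,0,0.004],0,1],
    [[0.013,0,0.004],0,1],
    [[0.011,0,0.004],0,1]
  ]
}}

```text
time: 9.57
tool_pos: [0.5752, 0.1379, 0.0336]
ee_rot: [3.141, -0.0, 1.57]
wrist_force: [-0.4, -0.2, -1.6]
width: 0.0554
finger_force: 30.0
```

```bash
cat >> h.py <<'E'
def st():
    U,L,Z,h=tilt(90)
    k=(abs(L)<20)&(U>2)&(Z>-20)
    p=np.polyfit(U[k],Z[k],1); r=abs(np.polyval(p,U)-Z)<3; p=np.polyfit(U[k&r],Z[k&r],1)
    th=-np.arctan(p[0]); f=np.radians(155.5)-th; o=robot.get_obs()
    print("tilt",np.degrees(th).round(1),"topdist",(p[1]*np.cos(th)).round(1),"C y,z",(h[1]*1e3+75.9*np.cos(f)).round(1),(h[2]*1e3-75.9*np.sin(f)).round(1),"F",o["wrist_force"].round(1),o["tool_pos"].round(4),o["time"])
E
python3 -c "from h import *; st()"
```

```text
tilt 18.5 topdist 22.6 C y,z 82.1 0.8 F [-0.8  0.2 -1.8] [0.5751 0.1377 0.0335] 9.625
```

Emit:
{"api": "carry_out", "payload": {
  "steps": [
    [[-0.002,0,0],0,1],
    [[-0.004,0,0],0,1],
    [[-0.006,0,-0.001],0,1],
    [[-0.008,0,-0.0025],0,1]
  ]
}}

```text
time: 10.12
tool_pos: [0.575, 0.13, 0.0359]
ee_rot: [-3.142, -0.0, 1.57]
wrist_force: [0.9, 0.3, -1.7]
width: 0.0557
finger_force: 30.0
```

```bash
python3 -c "from h import *; st()"
```

```text
tilt 18.5 topdist 22.2 C y,z 74.3 3.5 F [ 0.7  0.1 -2.3] [0.5753 0.1298 0.0363] 10.175
```

```bash
python3 - <<'E'
from h import *
snap("side","pics/side2.png")
a=cv2.imread("pics/side2.png")[130:290,240:400]; cv2.imwrite("pics/s2c.png",cv2.resize(a,(600,600),interpolation=cv2.INTER_CUBIC))
E
```

```text
(no output)
```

View pics/s2c.png

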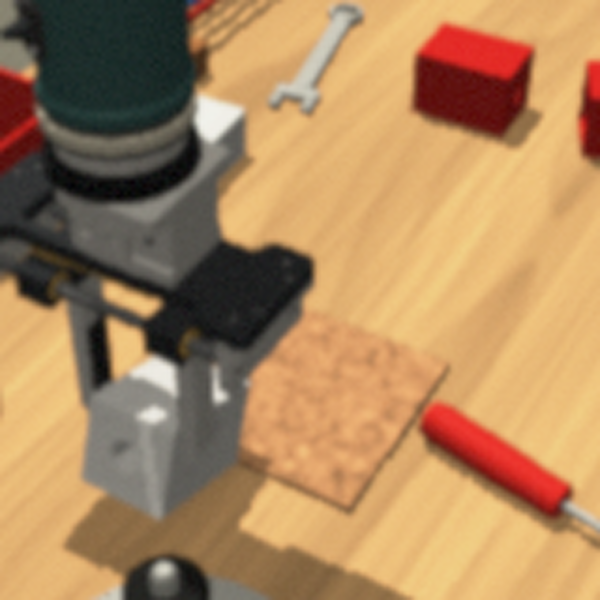

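The crop shows the cover tilted in the grip at (160,440), holed end at left. Its mouth end is by the pad's edge at (245,440). I'll measure where the cover sits in its own tilted axes.

```bash
python3 - <<'E'
from h import *
for cam in("side","top"):
    U,L,Z,h=tilt(90,cam); th=np.radians(18.5)
    a=U*np.cos(th)-Z*np.sin(th); n=U*np.sin(th)+Z*np.cos(th)
    k=(abs(L)<34)
    print(cam,"L",np.percentile(L,[2,98]).round(1))
    H,ea,en=np.histogram2d(a,n,bins=[np.arange(-30,85,5),np.arange(-45,40,5)])
    print("n bins",en[:-1]); 
    for i,r in enumerate(H): print(int(ea[i]),r.astype(int))
E
```

```text
side L [-31.7  30.9]
n bins [-45 -40 -35 -30 -25 -20 -15 -10  -5   0   5  10  15  20  25  30]
-30 [0 0 0 0 0 0 0 0 0 0 0 0 0 0 0 0]
-25 [ 0  0  4 26 28 35 27 21 20 17 30 36 38 31  1  5]
-20 [ 0  0  8 21 16 10 26 15 16 17 17 12 18 47 11  7]
-15 [ 0  0  1  3  3  2  4  2  3  4  4  7  0 32  2  4]
-10 [ 0  0  0  2  3  2  2  2  3  0  0  0  0 31  4  1]
-5 [ 0  0  1  3  1  3  2  0  2  0  0  0  0 27  1  0]
0 [ 0  0  0  3  3  2  3  3  0  0  0  0  0 23  0  0]
5 [ 0  0  2  9  1  5  2  2  0  0  0  0  0 21  0  0]
10 [ 0  0  1 10  8  3  1  2  0  0  0  0  0 19  0  0]
15 [ 0  0  1 11  2  3  2  2  1  0  0  0  0 20  0  0]
20 [ 0  0  1  7  3  0  3  3  1  0  0  0  1 17  0  0]
25 [ 0  0  1  2  4  1  2  3  2  2  1  5  1 19  0  0]
30 [ 0  0  1  1  2  1  3  2  2  4  3  2  2 12  0  0]
35 [ 0  0  0  3  1  2  1  2  2  3  1  1  3 13  0  0]
40 [0 0 1 1 2 4 1 3 2 2 2 3 3 3 0 0]
45 [0 0 0 2 3 2 2 1 1 2 1 2 2 2 0 0]
50 [0 0 0 2 2 2 2 2 3 2 2 2 2 3 0 0]
55 [0 0 0 1 0 0 2 0 0 1 0 0 0 4 0 0]
60 [0 0 0 0 0 0 0 0 0 0 0 0 0 0 0 0]
65 [0 0 0 0 0 0 0 0 0 0 0 0 0 0 0 0]
70 [0 0 0 0 0 0 0 0 0 0 0 0 0 0 0 0]
75 [0 0 0 0 0 0 0 
[... 404 characters left out ...]
  0  0  0  0 38  5  0]
10 [ 0  0  0  0  0  0  0  0  0  0  0  0  2 41  4  0]
15 [ 0  0  0  0  0  0  0  1  0  0  0  0  0 44  6  0]
20 [ 0  0  0  0  0  0  2  1  0  0  0  0  0 42  7  0]
25 [ 0  0  0  0  0  0  0  2  0  0  0  0  0 41  7  0]
30 [ 0  0  0  0  0  0  0  0  2  0  0  0  1 39  8  0]
35 [ 0  0  0  0  0  0  0  0  2  1  0  0  1 36  6  0]
40 [ 0  0  0  0  0  0  0  0  0  1  1  0  1 36  8  0]
45 [ 0  0  0  0  0  0  0  0  0  0  2  0  0 44  7  0]
50 [ 0  0  0  0  0  0  0  0  0  0  0  2  1 38  4  0]
55 [ 0  0  0  0  0  0  0  0  0  0  0  1  0 11  0  0]
60 [0 0 0 0 0 0 0 0 0 0 0 0 0 0 0 0]
65 [0 0 0 0 0 0 0 0 0 0 0 0 0 0 0 0]
70 [0 0 0 0 0 0 0 0 0 0 0 0 0 0 0 0]
75 [0 0 0 0 0 0 0 0 0 0 0 0 0 0 0 0]
```

The cover slid 11 mm along the grip, which is now 22 mm from the holed end. The lower rim edge is at y=0.085, just at the pad edge. Better idea: rest the rim edge on the cork, re-grip the holed end loosely, and lift that end so gravity keeps the rim down. First I'll carry it over the pad and test how the jaw setting changes the grip force.

Emit:
{"api": "carry_out", "payload": {
  "steps": [
    [[0,0,-0.008],0,1],
    [[-0.03,0,-0.008],0,1],
    [[-0.055,0,-0.008],0,1],
    [[-0.055,0,-0.003],0,1],
    [[-0.055,0,-0.002],0,1],
    [[-0.055,0,-0.002],0,-0.1],
    [[-0.055,0,-0.002],0,-0.1]
  ]
}}

```text
time: 11.2
tool_pos: [0.575, 0.0759, 0.0379]
ee_rot: [3.142, -0.0, 1.571]
wrist_force: [-0.7, -0.4, -2.0]
width: 0.0558
finger_force: 30.0
```

Emit:
{"api": "carry_out", "payload": {
  "steps": [
    [[0,0,0],0,-0.16],
    [[0,0,0],0,-0.16]
  ]
}}

```text
time: 11.45
tool_pos: [0.575, 0.0754, 0.038]
ee_rot: [3.141, -0.0, 1.57]
wrist_force: [0.6, 0.5, -1.4]
width: 0.0557
finger_force: 30.0
```

Emit:
{"api": "carry_out", "payload": {
  "steps": [
    [[0,0,0],0,-0.18],
    [[0,0,0],0,-0.18]
  ]
}}

```text
time: 11.7
tool_pos: [0.575, 0.0751, 0.0379]
ee_rot: [3.142, -0.0, 1.57]
wrist_force: [-0.2, 0.3, -2.0]
width: 0.0558
finger_force: 18.1
```

```bash
python3 -c "from h import *; st()"
```

```text
tilt 18.7 topdist 22.7 C y,z 19.8 5.0 F [ 0.4 -1.  -2.4] [0.575  0.0751 0.0379] 11.75
```

The jaw setting does control the force: 18 N at -0.18. I'll lay the cover back flat with a light grip, then re-grip at the holed end.

Emit:
{"api": "carry_out", "payload": {
  "steps": [
    [[0,0,0.002],0,-0.186],
    [[0.003,0,0.005],0,-0.186],
    [[0.007,0,0.01],0,-0.186],
    [[0.011,0,0.014],0,-0.186],
    [[0.014,0,0.018],0,-0.186],
    [[0.014,0,0.018],0,-0.186]
  ]
}}

```text
time: 12.5
tool_pos: [0.5747, 0.0891, 0.019]
ee_rot: [-3.141, 0.001, 1.571]
wrist_force: [-0.0, 0.7, -1.5]
width: 0.0565
finger_force: 8.7
```

```bash
python3 -c "from h import *; st()"
```

```text
tilt 0.4 topdist 23.8 C y,z 19.9 6.1 F [ 1.   1.2 -1.3] [0.5745 0.0888 0.019 ] 12.55
```

Emit:
{"api": "carry_out", "payload": {
  "steps": [
    [[0,0,0],0,-0.5],
    [[0,0,0],0,-0.5],
    [[0.007,0,0.002],0,-0.5],
    [[0.014,0,0.004],0,-0.5],
    [[0.014,0,0.004],0,-0.5],
    [[0.014,0,0.004],0,-0.186],
    [[0.014,0,0.004],0,-0.186],
    [[0.014,0,0.004],0,-0.186],
    [[0.014,0,0.004],0,-0.186]
  ]
}}

```text
time: 13.68
tool_pos: [0.5747, 0.1032, 0.0159]
ee_rot: [-3.141, -0.0, 1.57]
wrist_force: [-1.7, 0.5, 0.1]
width: 0.056
finger_force: 8.5
```

```bash
python3 -c "
from h import *; st()
U,L,Z,h=tilt(90,'top'); k=(Z>15)&(abs(L)<25); print(np.percentile(U[k],[1,99]),np.median(Z[k]))"
```

```text
tilt -0.2 topdist 26.4 C y,z 34.0 3.7 F [-1.2  0.7  1.3] [0.5747 0.1032 0.0159] 13.725
[25.55580098 73.25191725] 28.048461912908927
```

Emit:
{"api": "carry_out", "payload": {
  "steps": [
    [[-0.001,0,-0.003],0,-0.186],
    [[-0.003,0,-0.006],0,-0.186],
    [[-0.006,0,-0.012],0,-0.186],
    [[-0.01,0,-0.018],0,-0.186],
    [[-0.0143,0,-0.023],0,-0.186],
    [[-0.0143,0,-0.023],0,-0.186]
  ]
}}

```text
time: 14.52
tool_pos: [0.5756, 0.0884, 0.0397]
ee_rot: [3.14, -0.0, 1.569]
wrist_force: [0.5, -0.2, -1.6]
width: 0.0557
finger_force: 8.5
```

```bash
python3 -c "from h import *; st()"
```

```text
tilt -0.0 topdist 26.9 C y,z 19.6 26.8 F [-0.8  0.3 -2.5] [0.5752 0.0886 0.0392] 14.575
```

Still level at 8.5 N, so I'll loosen in small steps.

Emit:
{"api": "carry_out", "payload": {
  "steps": [
    [[0,0,0],0,-0.188],
    [[0,0,0],0,-0.188],
    [[0,0,0],0,-0.188]
  ]
}}

```text
time: 14.95
tool_pos: [0.5749, 0.089, 0.0386]
ee_rot: [-3.141, -0.0, 1.57]
wrist_force: [-0.2, -0.3, -1.1]
width: 0.0563
finger_force: 5.5
```

```bash
python3 -c "from h import *; st()"
```

```text
tilt -0.1 topdist 26.3 C y,z 19.9 26.3 F [-0.6  0.6 -1.9] [0.5749 0.089  0.0387] 15.0
```

Emit:
{"api": "carry_out", "payload": {
  "steps": [
    [[0,0,0],0,-0.189],
    [[0,0,0],0,-0.189],
    [[0,0,0],0,-0.189]
  ]
}}

```text
time: 15.38
tool_pos: [0.575, 0.0889, 0.0389]
ee_rot: [3.142, -0.0, 1.57]
wrist_force: [0.1, -0.3, -2.9]
width: 0.0561
finger_force: 3.9
```

```bash
python3 -c "from h import *; st()"
```

```text
tilt 19.4 topdist 25.1 C y,z 34.2 5.4 F [-0.3  1.  -0.3] [0.575  0.0889 0.039 ] 15.425
```

At 3.9 N it pivots, and the rim edge is back on the cork at 19°. Continuing along the arc.

Emit:
{"api": "carry_out", "payload": {
  "steps": [
    [[-0.005,0,-0.005],0,-0.189],
    [[-0.01,0,-0.0095],0,-0.189],
    [[-0.016,0,-0.013],0,-0.189],
    [[-0.0215,0,-0.017],0,-0.189],
    [[-0.0275,0,-0.02],0,-0.189],
    [[-0.034,0,-0.022],0,-0.189],
    [[-0.034,0,-0.022],0,-0.189]
  ]
}}

```text
time: 16.3
tool_pos: [0.5751, 0.0543, 0.0611]
ee_rot: [3.141, -0.0, 1.569]
wrist_force: [0.3, -0.9, -1.8]
width: 0.0562
finger_force: 3.9
```

```bash
python3 -c "from h import *; st()"
```

```text
tilt 22.8 topdist 25.0 C y,z 3.1 24.1 F [-0.1  0.6 -1.2] [0.575  0.0546 0.0609] 16.35
```

Emit:
{"api": "carry_out", "payload": {
  "steps": [
    [[0,0,0],0,-0.19],
    [[0,0,0],0,-0.19],
    [[0,0,0],0,-0.19]
  ]
}}

```text
time: 16.73
tool_pos: [0.5749, 0.055, 0.0608]
ee_rot: [-3.142, -0.0, 1.57]
wrist_force: [0.1, 0.2, -1.5]
width: 0.0556
finger_force: 2.3
```

```bash
python3 -c "from h import *; st()"
```

```text
tilt -29.6 topdist 15.9 C y,z -20.6 86.6 F [-0.2  0.  -2.5] [0.575  0.055  0.0608] 16.775
```

```bash
cat >> h.py <<'E'
def sec(yaw=90):
    for cam in("side","top"):
        U,L,Z,h=tilt(yaw,cam); k=abs(L)<22
        P=np.c_[U[k],Z[k]]; rng=np.random.default_rng(0)
        for it in range(2):
            best=None
            for _ in range(400):
                a,b=P[rng.choice(len(P),2,replace=False)]
                d=b-a; l=np.hypot(*d)
                if l<12: continue
                r=abs((P-a)@np.array([-d[1],d[0]])/l)<1.5
                if best is None or r.sum()>best.sum(): best=r
            Q=P[best]; c=Q.mean(0); d=np.linalg.svd(Q-c)[2][0]; d=d*np.sign(d[0]+1e-9); t=(Q-c)@d
            print(cam,len(Q),"dir",np.degrees(np.arctan2(d[1],d[0])).round(1),"ends",(c+np.percentile(t,2)*d).round(1),(c+np.percentile(t,98)*d).round(1),"dist",(c@np.array([-d[1],d[0]])).round(1))
            P=P[~best]
            if len(P)<20: break
E
python3 -c "from h import *; sec()"
```

```text
side 308 dir 39.5 ends [-34.4 -11.4] [ 6. 22.] dist 13.1
side 62 dir 39.5 ends [-34.4  -8.6] [ 4.8 23.8] dist 15.3
top 65 dir -53.6 ends [ 42.4 -20.8] [ 55.1 -37.9] dist 21.8
```

Swung to 50° with the rim edge resting on the cork, as computed. Continuing the arc with slight downward pressure.

Emit:
{"api": "carry_out", "payload": {
  "steps": [
    [[-0.006,0,-0.0005],0,-0.188],
    [[-0.012,0,-0.0005],0,-0.188],
    [[-0.018,0,0],0,-0.188],
    [[-0.025,0,0.001],0,-0.188],
    [[-0.032,0,0.0025],0,-0.188],
    [[-0.038,0,0.004],0,-0.188],
    [[-0.044,0,0.006],0,-0.188],
    [[-0.05,0,0.0085],0,-0.188],
    [[-0.05,0,0.009],0,-0.188]
  ]
}}

```text
time: 18.0
tool_pos: [0.5755, 0.0025, 0.0545]
ee_rot: [3.139, 0.003, 1.569]
wrist_force: [-3.0, -3.1, 8.9]
width: 0.0558
finger_force: 6.5
```

```bash
python3 -c "from h import *; sec();print(robot.get_obs()['tool_pos'],robot.get_obs()['wrist_force'])"
```

```text
side 304 dir 17.7 ends [-41.8   7.7] [10.4 24.4] dist 20.1
side 224 dir -72.7 ends [-41.1   5.2] [-20.4 -61.3] dist -37.7Traceback (most recent call last):
  File "<string>", line 1, in <module>
    from h import *; sec();print(robot.get_obs()['tool_pos'],robot.get_obs()['wrist_force'])
                     ~~~^^
  File "h.py", line 42, in sec
    a,b=P[rng.choice(len(P),2,replace=False)]
          ~~~~~~~~~~^^^^^^^^^^^^^^^^^^^^^^^^
  File "numpy/random/_generator.pyx", line 864, in numpy.random._generator.Generator.choice
ValueError: a must be a positive integer unless no samples are taken
```

It's at 72.5°, past the balance angle, with C at y≈0.0215. Loosening will let it settle onto its rim.

Emit:
{"api": "carry_out", "payload": {
  "steps": [
    [[-0.002,0,0],0,-0.19],
    [[-0.004,0,0],0,-0.191],
    [[-0.004,0,0],0,-0.193],
    [[-0.004,0,0],0,-0.195],
    [[-0.004,0,0],0,-0.2],
    [[-0.004,0,0],0,-0.22]
  ]
}}

```text
time: 18.85
tool_pos: [0.5749, 0.0011, 0.0516]
ee_rot: [-3.141, -0.0, 1.57]
wrist_force: [0.8, 0.0, 0.3]
width: 0.0574
finger_force: 0.0
```

```bash
sed -i 's/if len(P)<20: break/if len(P)<30: break/; s/P=P\[~best\]/P=P[~best]\n            if len(P)<30: break/' h.py; sed -i 's/P=np.c_\[U\[k\],Z\[k\]\];/P=np.c_[U[k],Z[k]]\n        if len(P)<30: continue\n        /' h.py; python3 -c "from h import *; sec();print(robot.get_obs()['tool_pos'],robot.get_obs()['wrist_force'])"
```

```text
Traceback (most recent call last):
  File "h.py", line 40
    rng=np.random.default_rng(0)
IndentationError: unexpected indent
```

```bash
sed -i 's/^ *rng=np/        rng=np/' h.py; python3 -c "from h import *; sec();print(robot.get_obs()['tool_pos'],robot.get_obs()['wrist_force'])"
```

```text
side 350 dir 89.9 ends [-19.7 -58.7] [-19.6  14.6] dist 19.6
side 205 dir -0.2 ends [-17.5  14.7] [35.4 14.5] dist 14.7
[0.57492398 0.00098583 0.05171784] [ 0.50922987 -0.30187105  0.86031474]
```

Upright: the side face is vertical at 89.9° and the top is at 85.4 mm (expected 86). Now I'll open fully, wait, and rise for a clean look.

Emit:
{"api": "carry_out", "payload": {
  "steps": [
    [[0,0,0],0,-1],
    [[0,0,0],0,-1],
    [[0,0,0],0,-1],
    [[0,0,0],0,-1],
    [[0,0,0],0,-1],
    [[-0.0085,0,0.01],0,-1],
    [[-0.0085,0,0.01],0,-1]
  ]
}}

```text
time: 19.82
tool_pos: [0.5739, -0.0083, 0.0403]
ee_rot: [-3.139, -0.0, 1.569]
wrist_force: [-0.5, 0.5, 0.7]
width: 0.094
finger_force: 0.0
```

```bash
python3 -c "
from h import *; sec()
s=snap('side','pics/side3.png'); W=cloud(s); o=robot.get_obs(); p=o['tool_pos']
k=(abs(W[...,2]-.086)<.004)&(np.hypot(W[...,0]-p[0],W[...,1]-p[1])<.05)
P=(W[k][:,:2]*1000).astype(np.float32); print(len(P),cv2.minAreaRect(P),P.min(0),P.max(0),p,o['finger_force'])
a=cv2.imread('pics/side3.png')[100:300,230:430]; cv2.imwrite('pics/s3c.png',cv2.resize(a,(500,500)))
"
```

```text
side 352 dir -89.9 ends [-28.7  25.5] [-28.5 -48.6] dist -28.6
side 228 dir -0.0 ends [-26.3  25.5] [26.9 25.4] dist 25.4
394 ((584.490234375, -7.265449523925781), (59.02436828613281, 78.58990478515625), 88.6761245727539) [545.0877   -36.388866] [623.98914   22.547977] [ 0.57479301 -0.00775894  0.04162495] 0.0
```

View pics/s3c.png

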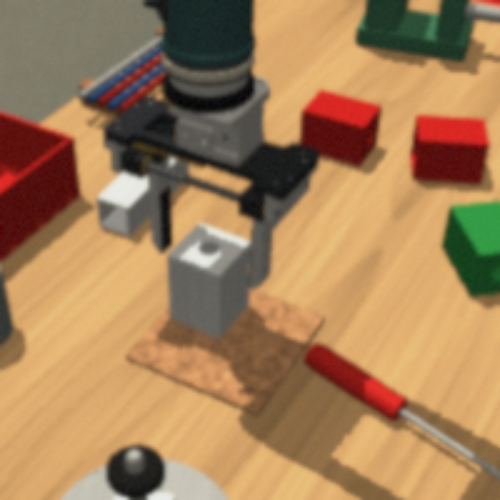

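The crop shows the cover standing upright on the cork with its hole up, fingers open on either side at (160,210) and (262,240). Now I'll grip and lift.

Emit:
{"api": "carry_out", "payload": {
  "steps": [
    [[0,0,0],0,1],
    [[0,0,0],0,1],
    [[0,0,0],0,1],
    [[0,0,0],0,1],
    [[0,0,-0.05],0,1],
    [[0,0,-0.1],0,1],
    [[0,0,-0.14],0,1],
    [[0,0,-0.14],0,1],
    [[0,0,-0.14],0,1]
  ]
}}

```text
time: 21.1
tool_pos: [0.5739, -0.0075, 0.1796]
ee_rot: [-3.138, -0.0, 1.57]
wrist_force: [0.2, -0.1, -2.5]
width: 0.0562
finger_force: 29.9
```

```bash
python3 -c "
from h import *; sec(); go(.4843,.2373,.18,110.6)
# refine block angle/pos, tip
S=np.load('side0.npy');T=np.load('top0.npy')
for n,W,b in(('S',S,(240,250,335,360)),('T',T,(195,195,262,265))):
    w=W[b[1]:b[3],b[0]:b[2]].reshape(-1,3)
    t=w[(w[:,2]>.107)&(w[:,2]<.12)]; print(n,'tip',t.mean(0),len(t))
    c=w[(w[:,2]>.098)&(w[:,2]<.106)]; print('collar',cv2.minEnclosingCircle((c[:,:2]*1e3).astype(np.float32)),np.median(c[:,2]))
    pl=w[(w[:,2]>.010)&(w[:,2]<.018)]; print('plate',cv2.minEnclosingCircle((pl[:,:2]*1e3).astype(np.float32)))
"
```

```text
side 509 dir -90.0 ends [-28.1  24.5] [-28. -50.] dist -28.1
side 240 dir 0.3 ends [-25.2  24.9] [26.6 25.2] dist 25.0
t 21.2 pos [ 0.5734 -0.0075  0.1785] rpy [-179.7   -0.    90. ] w 0.0558 -> shift [ 0.2447 -0.0893 -0.0008] turn -2.064 F [-0.1 -0.3 -1.8]
S tip [0.48350345 0.23803667 0.11261725] 51
collar ((485.78924560546875, 236.69729614257812), 21.576152801513672) 0.10186487405067084
plate ((484.9657897949219, 236.42755126953125), 75.62782287597656)
T tip [0.48433954 0.23652806 0.11407864] 30
collar ((484.71484375, 237.54696655273438), 21.436796188354492) 0.10234540259043039
plate ((484.052978515625, 238.1885223388672), 75.94467163085938)
```

Emit:
{"api": "carry_out", "payload": {
  "steps": [
    [[0.12,-0.045,0],-1.0,1],
    [[0.245,-0.089,0],-2.06,1],
    [[0.245,-0.089,0],-2.06,1],
    [[0.245,-0.089,0],-2.06,1],
    [[0.245,-0.089,0],-2.06,1],
    [[0.245,-0.089,0],-2.06,1],
    [[0.245,-0.089,0],-2.06,1],
    [[0.245,-0.089,0],-2.06,1]
  ]
}}

```text
time: 22.2
tool_pos: [0.4867, 0.2359, 0.1815]
ee_rot: [-3.141, 0.0, 1.927]
wrist_force: [0.1, -0.2, -2.4]
width: 0.0556
finger_force: 29.9
```

```bash
python3 -c "
from h import *; go(.4846,.2373,.18,110.6)
yaw=np.degrees(robot.get_obs()['ee_rot'][2])
sec(yaw)
U,L,Z,h=tilt(yaw,'side'); k=(Z>20)&(Z<29); print(np.percentile(L[k],[1,99]),np.percentile(U[k],[1,99]))
"
```

```text
t 22.2 pos [0.4867 0.2359 0.1815] rpy [-180.     0.   110.4] w 0.0556 -> shift [ 0.002  -0.0015  0.0015] turn -0.019 F [ 0.1 -0.2 -2.4]
side 930 dir 89.9 ends [-27.4 -52.6] [-27.3  24.9] dist 27.3
side 599 dir -0.1 ends [-24.8  24. ] [26.8 24. ] dist 24.0
top 281 dir -0.4 ends [-17.8  25.6] [26.2 25.3] dist 25.5
top 234 dir -89.5 ends [26. 27.] [ 26.7 -51.1] dist 26.2
[-29.28648203  29.52490935] [-28.02598279  27.05886893]
```

Emit:
{"api": "carry_out", "payload": {
  "steps": [
    [[0.002,-0.0015,0],0,1],
    [[0.002,-0.0015,0],0,1],
    [[0.002,-0.0015,0.015],0,1],
    [[0.002,-0.0015,0.03],0,1],
    [[0.002,-0.0015,0.03],0,1]
  ]
}}

```text
time: 22.98
tool_pos: [0.4824, 0.2382, 0.149]
ee_rot: [-3.136, -0.0, 1.93]
wrist_force: [-0.4, -1.5, -1.4]
width: 0.0556
finger_force: 29.9
```

```bash
python3 -c "
from h import *; go(.4846,.2373,.18,110.6)
s=snap('side','pics/side4.png')
a=cv2.imread('pics/side4.png')[200:360,205:365]; cv2.imwrite('pics/s4c.png',cv2.resize(a,(560,560),interpolation=cv2.INTER_CUBIC))
"
```

```text
t 22.98 pos [0.4824 0.2382 0.149 ] rpy [-179.7   -0.   110.6] w 0.0556 -> shift [-0.0016  0.0016 -0.0311] turn -0.004 F [-0.4 -1.5 -1.4]
```

View pics/s4c.png

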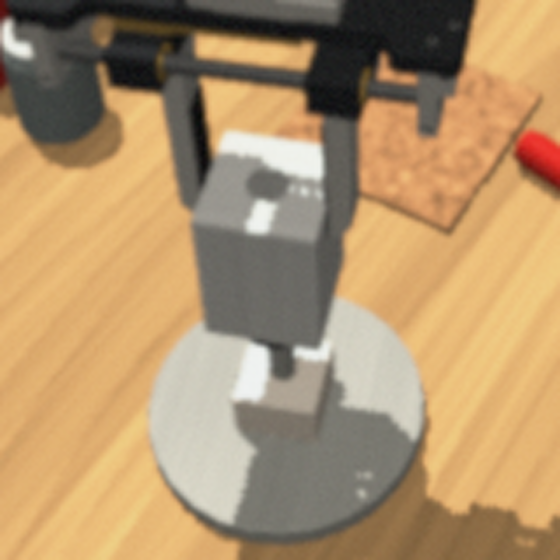

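The crop shows the cover at (260,260) over the collar. The stem is centred below it at (283,362), and the block's sides are parallel to the cover's. Re-reading the pose before going on.

Emit:
{"api": "carry_out", "payload": {
  "steps": [
    [[0,0,0],0,1],
    [[0,0,0],0,1]
  ]
}}

```text
time: 23.28
tool_pos: [0.4844, 0.2389, 0.1526]
ee_rot: [3.14, -0.0, 1.93]
wrist_force: [-0.1, 0.9, -1.1]
width: 0.0561
finger_force: 29.9
```

```bash
python3 -c "
from h import *; go(.4846,.2373,.18,110.6)
s=snap('top'); go(.4846,.2373,.18,110.6)
s=snap('top'); go(.4846,.2373,.18,110.6)"
```

```text
t 23.27 pos [0.4844 0.2389 0.1526] rpy [179.9  -0.  110.6] w 0.0561 -> shift [-0.0015 -0.0003 -0.0274] turn -0.005 F [-0.1  0.9 -1.1]
t 23.32 pos [0.4844 0.2389 0.1525] rpy [179.9  -0.  110.6] w 0.0554 -> shift [-0.0016 -0.0003 -0.0275] turn -0.004 F [-0.3  1.  -1.6]
t 23.38 pos [0.4843 0.2389 0.1525] rpy [179.9  -0.  110.6] w 0.0559 -> shift [-0.0016 -0.0002 -0.0275] turn -0.004 F [-0.4 -0.6 -1.8]
```

Emit:
{"api": "carry_out", "payload": {
  "steps": [
    [[-0.0015,0,0],0,1],
    [[-0.0015,0,0.01],0,1],
    [[-0.0015,0,0.025],0,1],
    [[-0.0015,0,0.04],0,1],
    [[-0.0015,0,0.055],0,1],
    [[-0.0015,0,0.06],0,1],
    [[-0.0015,0,0.06],0,1],
    [[-0.0015,0,0.06],0,1]
  ]
}}

```text
time: 24.38
tool_pos: [0.4851, 0.2376, 0.0926]
ee_rot: [3.14, -0.0, 1.93]
wrist_force: [-0.4, 0.3, -2.1]
width: 0.0557
finger_force: 29.9
```

```bash
python3 -c "
from h import *; go(.4846,.2373,.051,110.6)
s=snap('side'); go(.4846,.2373,.051,110.6); sec(110.6)
s=snap('top'); W=cloud(s); p=robot.get_obs()['tool_pos']
"
```

```text
t 24.38 pos [0.4851 0.2376 0.0926] rpy [179.9  -0.  110.6] w 0.0557 -> shift [-0.0001 -0.0006  0.0416] turn -0.004 F [-0.4  0.3 -2.1]
t 24.43 pos [0.4851 0.2376 0.0927] rpy [179.9  -0.  110.6] w 0.0557 -> shift [-0.0001 -0.0006  0.0417] turn -0.004 F [ 0.6  0.3 -2.1]
side 714 dir 89.5 ends [-28.2 -53.5] [-27.5  25.3] dist 27.7
side 533 dir 0.3 ends [-24.6  24.8] [27.3 25.1] dist 25.0
top 192 dir -89.5 ends [26.  26.9] [ 26.8 -53.7] dist 26.3
top 173 dir 1.3 ends [-14.3  25. ] [23.7 25.8] dist 25.3
```

Emit:
{"api": "carry_out", "payload": {
  "steps": [
    [[0,-0.0005,0.008],0,1],
    [[0,-0.0005,0.016],0,1],
    [[0,-0.0005,0.024],0,1],
    [[0,-0.0005,0.027],0,1],
    [[0,-0.0005,0.027],0,1],
    [[0,-0.0005,0.027],0,1]
  ]
}}

```text
time: 25.32
tool_pos: [0.4843, 0.2373, 0.0652]
ee_rot: [3.141, -0.0, 1.93]
wrist_force: [0.5, -0.3, -2.8]
width: 0.0557
finger_force: 29.9
```

The rim is past the block's top with no contact force, about 15 mm from the plate. Now I'll press down slowly.

Emit:
{"api": "carry_out", "payload": {
  "steps": [
    [[0,0,0.003],0,1],
    [[0,0,0.006],0,1],
    [[0,0,0.009],0,1],
    [[0,0,0.011],0,1],
    [[0,0,0.013],0,1],
    [[0,0,0.0145],0,1],
    [[0,0,0.016],0,1]
  ]
}}

```text
time: 26.2
tool_pos: [0.4847, 0.2374, 0.0521]
ee_rot: [3.139, 0.0, 1.93]
wrist_force: [-3.8, -1.5, 9.2]
width: 0.0557
finger_force: 29.8
```

```bash
python3 -c "
from h import *; sec(110.6); go(.4846,.2373,.05,110.6)"
```

```text
side 642 dir 89.5 ends [-28.5 -56.2] [-27.9  24.8] dist 28.1
side 481 dir 0.7 ends [-25.7  24.8] [27.5 25.5] dist 25.2
top 195 dir 0.2 ends [ 26.9 -55.9] [ 69.5 -55.7] dist -56.0
top 168 dir -89.3 ends [26.1 27.4] [ 27.1 -53.4] dist 26.5
t 26.3 pos [0.4847 0.2374 0.0519] rpy [179.9   0.  110.6] w 0.0556 -> shift [-0.0001 -0.0001  0.0019] turn -0.004 F [-3.8 -0.8  8.9]
```

Emit:
{"api": "carry_out", "payload": {
  "steps": [
    [[0,0,0.001],0,1],
    [[0,0,0.002],0,1],
    [[0,0,0.003],0,1],
    [[0,0,0.003],0,1]
  ]
}}

```text
time: 26.8
tool_pos: [0.4847, 0.2374, 0.0508]
ee_rot: [3.139, 0.0, 1.93]
wrist_force: [-7.1, -2.2, 17.2]
width: 0.0557
finger_force: 29.8
```

Emit:
{"api": "carry_out", "payload": {
  "steps": [
    [[0,0,0.0015],0,1],
    [[0,0,0.003],0,1],
    [[0,0,0.003],0,1]
  ]
}}

```text
time: 27.18
tool_pos: [0.4856, 0.2376, 0.0501]
ee_rot: [3.136, 0.0, 1.93]
wrist_force: [-7.2, -3.5, 22.8]
width: 0.0557
finger_force: 30.0
```

```bash
python3 -c "
from h import *; sec(110.6); go(.4846,.2373,.05,110.6)"
```

```text
side 647 dir 89.3 ends [-28.7 -54.6] [-27.8  25.7] dist 28.1
side 490 dir 0.6 ends [-24.8  25. ] [27.1 25.5] dist 25.3
top 205 dir 0.7 ends [ 26.7 -54.3] [ 70.5 -53.7] dist -54.6
top 163 dir -89.2 ends [26.  27.6] [ 27.1 -51.3] dist 26.4
t 27.27 pos [0.4856 0.2377 0.0501] rpy [179.7   0.  110.6] w 0.0556 -> shift [ 0.     -0.001   0.0001] turn -0.002 F [-7.2 -2.5 24.6]
```

The force has jumped to 24 N and the top is at 94.4 mm (home is 94), so it is seated. One more small push, then release and rise.

Emit:
{"api": "carry_out", "payload": {
  "steps": [
    [[0,0,0.002],0,1],
    [[0,0,0.003],0,1],
    [[0,0,0],0,1],
    [[0,0,-0.002],0,-0.3],
    [[0,0,-0.002],0,-1],
    [[0,0,-0.002],0,-1],
    [[0,0,-0.002],0,-1],
    [[0,0,-0.002],0,-1]
  ]
}}

```text
time: 28.28
tool_pos: [0.4839, 0.2371, 0.0444]
ee_rot: [-3.141, -0.0, 1.93]
wrist_force: [0.1, 0.1, 0.6]
width: 0.0933
finger_force: 0.0
```

Emit:
{"api": "carry_out", "payload": {
  "steps": [
    [[0,0,-0.03],0,-1],
    [[0,0,-0.08],0,-1],
    [[0,0,-0.13],0,-1],
    [[0,0,-0.16],0,-1],
    [[0,0,-0.16],0,-1],
    [[0,0,-0.16],0,-1]
  ]
}}

```text
time: 29.02
tool_pos: [0.4834, 0.2369, 0.2029]
ee_rot: [-3.139, -0.0, 1.93]
wrist_force: [-0.4, -0.3, -0.6]
width: 0.0941
finger_force: 0.0
```

```bash
python3 -c "
from h import *
s=snap('side','pics/side5.png'); W=cloud(s)
for nm,W in(('S',W),('T',cloud(snap('top')))):
    d=np.hypot(W[...,0]-.4846,W[...,1]-.2373)
    k=(d<.05)&(abs(W[...,2]-.094)<.008); P=W[k]
    A=np.c_[P[:,:2]-[.4846,.2373],np.ones(len(P))]; c=np.linalg.lstsq(A,P[:,2],rcond=None)[0]
    print(nm,len(P),'top z',np.median(P[:,2]),'tiltdeg',np.degrees(np.hypot(*c[:2])),cv2.minAreaRect((P[:,:2]*1e3).astype(np.float32)))
    pl=W[(d<.074)&(d>.05)&(abs(W[...,2]-.014)<.004)]; print('plate z',np.median(pl[:,2]))
a=cv2.imread('pics/side5.png')[230:370,215:355]; cv2.imwrite('pics/s5c.png',cv2.resize(a,(560,560),interpolation=cv2.INTER_CUBIC))
print(robot.get_obs()['tool_pos'],robot.get_obs()['time'])"
```

```text
S 904 top z 0.09406153384512507 tiltdeg 2.230402289102041 ((485.3569641113281, 237.262451171875), (56.8652229309082, 59.880096435546875), 20.09235191345215)
plate z 0.014035036664399895
T 572 top z 0.0948072772598018 tiltdeg 0.8179865173796745 ((484.5848388671875, 239.2550506591797), (56.341712951660156, 58.47679901123047), 20.951175689697266)
plate z 0.014856495988709929
[0.48298417 0.23676376 0.20219843] 29.125
```

View pics/s5c.png

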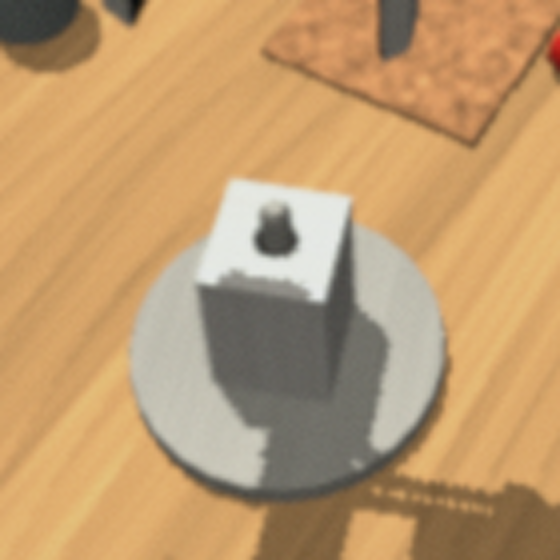

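The cover stands on the plate at (275,300) with the stem tip through its hole at (275,225). Its top is 80.0 mm above the plate in both views, so there is no gap. Handing in.

```bash
python3 -c "
from bench import robot
print(robot.close_job())"
```

```text
the job is handed in; nothing more can be done
None
```

The cover stood free on the cork pad, then went over the stem and was pressed down; both cameras put its top 80.0 mm above the foot plate (no gap), and I released it and handed the job in at about 29 s of the 59 s allowed.

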